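# Close the spice mill: cover on its pins, spindle through the cover

## Robot

A 7-joint arm with a two-finger parallel gripper is mounted at the origin on the work surface. World frame = base frame: x ahead of the robot, y to its left, z up, the work surface at z = 0. Lengths are in m, angles in rad, forces in N, time in s.
With the tool pointing down it reaches from about 0.425 to 0.875 m from the base axis. Payload 9.9 kg.
Tool frame: the origin (TCP) lies midway between the tips of the shut fingers; the grasp point (between the pads) lies 19 mm behind it; z points along the fingers, y is the line along which they close (so a half turn about z gives the same grasp; the last joint's range is limited). The gripper opens to 85 mm and grips with 20 to 120 N. Pads are 22 mm wide; open, the fingers measure 114 mm over their backs; the gripper's body (76 mm by 85 mm) begins 54 mm behind the grasp point. The pads swing forward as they close: fully open they stand 13 mm farther back than shut.
Start: joints at [1.216, 0.576, 0.025, 1.437, -0.015, 1.129, -0.057], TCP at [0.181, -0.65, 0.231] pointing down, gripper open.
Joint ranges: [-2.76, 2.76], [-0.34, 2.15], [-1.52, 1.57], [0.19, 2.46], [-1.09, 4.23], [0.17, 1.99], [-2.82, 2.82]. Speed limits (rad/s): [2.22, 2.22, 3.01, 3.01, 3.14, 3.14, 3.14].

## Interface

Orientations are given as a 3x3 rotation matrix whose columns are the frame's x, y, z axes.
In Python, from cell import * gives the robot as it stands.
- The arm moves only by the tool apply_moves, never from a script. Its arguments are lists of equal length, an entry for each row: "slide": the shift along the tool's x, y, z scaled (see below), a list of three; "angular": the turn, a rotation vector about the tool's x, y, z scaled (see below), a list of three. A call has 1 to 10 rows; each row is the pose to reach, as a shift and turn from the pose commanded when the call began, along the tool's axes at that moment, turning the shorter way round; what a row does not reach only later rows make up. The controller multiplies each number of a shift by 1000 mm and each number of a turn by pi rad. A row lasts 1/8 s, in which the tool goes at most 62.5 mm and 10.7 degrees, less where a joint would pass 70% of its speed; a pose out of reach is approached as far as the arm can. A call with a number of a shift or a turn outside -1 to 1 is refused whole. A call with a gripper value outside its range is refused whole. "claw" is the opening, from -1 (shut) to 1 (fully open), set as the call begins (left out, the last holds). The fingers move at their own pace and stop on an object; "newtons" is the grip in N (left out, the last holds). Time passes only in rows, so rows that repeat a pose let the fingers close. It gives the time, the measured TCP pose, the force, the opening and the grip force at its end, in the units of the state.
- get_obs(): the state, without advancing time (a new reading comes with each control period).
- capture(name): name is "scene" or "top"; returns a dict with "frame" (420x560x3 uint8, red, green, blue), "fx", "fy", "cx", "cy" (pixels), "view" (4x4, takes a point from world to camera coordinates). Camera axes: x right, y down, z forward; pixel columns grow to the right and rows downward; lengths in m; the calibration is good to about 2 mm. A picture is of the moment at which its call begins. There is no depth.
- close_job(): hands the job in; it is judged then, once.
The state is a dict: "clock": time; "joint_positions": joint angles; "joint_velocities": joint speeds; "effort": joint torques, N m; "tool_pos": TCP position; "tcp_rot": TCP orientation; "wrist_force": force on the tool from outside, world axes, zero at the start; "wrist_torque": the same for the moment, N m; "gripper_width": finger opening in m; "gripper_force": force on a finger pad.
Only numpy, scipy, OpenCV 4.12 (cv2) and the standard library are available. Lean on these libraries where they do the work, as an engineer would, in place of code of your own. Each camera call takes 0.05 s, during which the arm holds its last target. There are 200 camera calls.

## Task

Put the spice mill back together: seat the loose green cover on the red mill body so that it lies flush on the body with both steel pins up through its two small corner holes, and let go of it. Then take the spindle by its yellow handle out of the wooden stand and lower its rod through the remaining hole in the cover until its collar rests on the plate. Lower both parts gently, do not let them drop, and leave the other things on the worktop where they are.

Things in the scene. Friction and masses are not known exactly. Their poses are not given: they have to be found in the camera images.
- mill: Spice mill body, fixed to the worktop: red block 100 (x) x 110 (y) x 70 mm tall on a thin black foot. Origin: centre of its underside. On its top stand two steel pins, 8 mm thick, 14 mm tall with tapered tips, at x = -32, y = +42 and -42 mm; at x = +32, y = 0 is a well 20 mm wide and 66 mm deep for the spindle rod.
- mill_top (a point): Centre of the mill body's top face, 70 mm above mill, same axes. The seated cover's origin lies here.
- cover: Loose green cover plate 100 (x) x 110 (y) x 8 mm, about 0.3 kg, flat on the worktop. Origin: centre of its underside; z up. A black fin to grip, 12 (x) x 40 (y) mm, rises 36 mm above the plate at its centre. Two pin holes 12 mm wide at x = -32, y = +42 and -42 mm; one spindle hole 14 mm wide at x = +32, y = 0. It fits one way round only.
- cover_hole (a point): Centre of the cover's spindle hole at the plate's upper face (x = +32, y = 0, z = +8 mm in cover), axes of the cover.
- spindle: Loose spindle, about 0.16 kg, upright in the wooden stand. Origin: the rod's lower tip, z up along the rod. Steel rod 10 mm thick with a tapered tip, 60 mm long below a steel collar (24 mm wide, z = 60 to 66 mm); above it a 10 mm neck to z = 100, then a round yellow handle 26 mm thick, z = 100 to 144 mm.
- spindle_collar (a point): Centre of the underside of the spindle's collar, 60 mm above the tip; it rests on the stand's top at first, on the cover at the end.
- stand: Fixed wooden block 75 x 75 x 66 mm tall with a hole 16 mm wide in the middle of its top, 64 mm deep, which holds the spindle. Origin: centre of its underside.
- stopper: Glass carafe stopper, 42 mm wide, 62 mm tall, standing on the worktop; origin under its centre. Bystander.
- funnel: Grey plastic funnel, 100 mm wide, 90 mm tall, mouth down on the worktop; origin under its centre. Bystander.
- tin: Chrome spice tin with a twist cap, 56 mm wide, 88 mm tall; origin under its centre. Bystander.
- mug: Blue mug, 80 mm wide, 90 mm tall, at the far side; origin under its centre. Bystander.
- spoon: Wooden-handled spoon lying on the chopping board (18 mm thick) at the right. Bystander.
Mind the look-alikes: they are no part of the job. Leave any blue look-alike of the spindle alone.

How it is judged:
By the outcome, as a careful person would: the job done as asked, in the order asked, and still so for the second after the job is handed in, with the robot touching nothing.
It also fails if it takes over 64 s, if anything falls off the work surface, if the arm or the gripper's body presses on something with over 40 N, if the wrist force passes 120 N, or if a joint passes its speed limit or range.

## Working session

There is one attempt and no reset: what is moved stays moved. The work goes in short steps, Python scripts to look and compute and a tool call to move; the robot and the scene stay as the last step left them, time stands still between calls to the robot, and variables do not carry over. Pictures are saved under pics/ and viewed, at most 10 in all, crops included, and the job is handed in when it is done.

Besides the shell and the picture viewer there is one more tool, called after "Emit:" by a JSON object that holds its "name" and its "arguments". apply_moves: Moves the arm, as the interface text tells. Its arguments: {"type":"object","properties":{"slide":{"type":"array"},"angular":{"type":"array"},"claw":{"type":"number"},"newtons":{"type":"number"}},"required":["slide","angular"]}

```bash
mkdir -p pics; ls; python3 - <<'E'
from cell import *
import cv2,numpy as np,pickle
o=get_obs();print(o['clock'],o['tool_pos'],np.round(o['tcp_rot'],3),o['gripper_width'])
for n in('scene','top'):
    c=capture(n);pickle.dump(c,open(f'{n}0.pkl','wb'));cv2.imwrite(f'pics/{n}0.png',c['frame'][:,:,::-1]);print(n,c['fx'],c['fy'],c['cx'],c['cy'],np.round(c['view'],3))
E
```

```text
pics
0.0 [ 0.1804884  -0.64995456  0.23040994] [[ 0.964  0.268 -0.001]
 [ 0.268 -0.964  0.002]
 [-0.    -0.002 -1.   ]] 0.08525597963579994
scene 475.6188004818657 475.6188004818657 281.5399622424862 209.46424748479137 [[-0.888  0.459  0.009  0.578]
 [ 0.305  0.604 -0.736 -0.039]
 [-0.344 -0.651 -0.676  1.354]
 [ 0.     0.     0.     1.   ]]
top 514.6662551938023 514.6662551938023 282.82833877395325 205.5492619264304 [[-0.046 -0.999 -0.006 -0.118]
 [-0.978  0.046 -0.206  0.591]
 [ 0.206 -0.003 -0.979  1.533]
 [ 0.     0.     0.     1.   ]]
```

View pics/scene0.png

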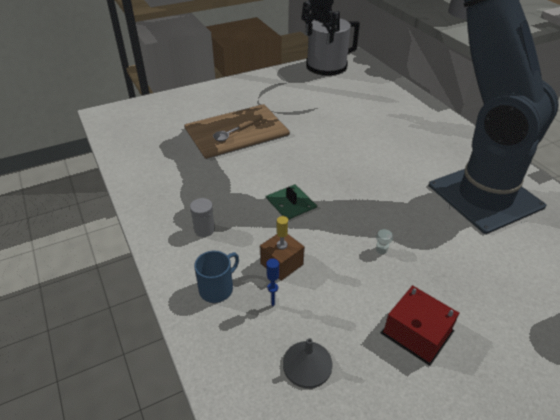

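View pics/top0.png

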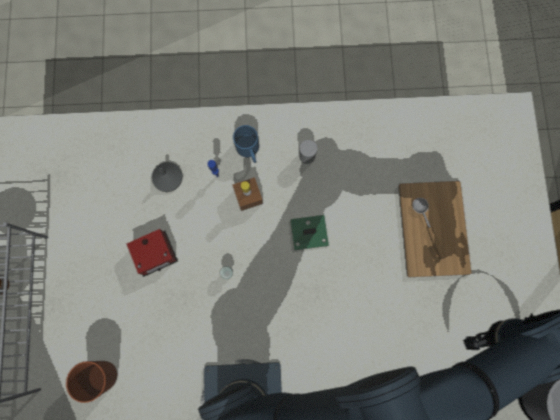

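The scene view shows the red mill at (420,320), the green cover at (291,201) and the yellow-handled spindle at (282,228). In the top view they are at (151,252), (310,232) and (246,188), with a blue look-alike at (213,168). I'll enlarge the key parts.

```bash
cat > h.py <<'E'
import numpy as np,cv2,pickle
def ray(c,uv):
    V=c['view'];R=V[:3,:3];o=-R.T@V[:3,3]
    d=R.T@np.array([(uv[0]-c['cx'])/c['fx'],(uv[1]-c['cy'])/c['fy'],1]);return o,d/np.linalg.norm(d)
def onz(c,uv,z):
    o,d=ray(c,uv);return o+d*(z-o[2])/d[2]
def tri(rs):
    A=0;b=0
    for o,d in rs:
        P=np.eye(3)-np.outer(d,d);A=A+P;b=b+P@o
    return np.linalg.solve(A,b)
def proj(c,p):
    q=c['view'][:3,:3]@p+c['view'][:3,3];return np.array([q[0]/q[2]*c['fx']+c['cx'],q[1]/q[2]*c['fy']+c['cy']])
def crop(c,u,v,r,k):
    return cv2.resize(c['frame'][v-r:v+r,u-r:u+r,::-1],None,fx=k,fy=k,interpolation=cv2.INTER_CUBIC)
def mask(c,col,box):
    f=c['frame'].astype(int);r,g,b=f[...,0],f[...,1],f[...,2]
    m={'red':(r>1.8*g)&(r>50)&(r>1.8*b),'green':(g>1.25*r)&(g>1.05*b)&(g>25),'yellow':(r>1.8*b)&(g>1.5*b)&(r>90)}[col].astype(np.uint8)
    k=np.zeros_like(m);x0,y0,x1,y1=box;k[y0:y1,x0:x1]=1;return m*k
E
python3 - <<'E'
from h import *
s,t=[pickle.load(open(n+'0.pkl','rb')) for n in('scene','top')]
a=np.hstack([crop(t,151,252,30,6),crop(t,310,232,30,6)]);b=np.hstack([crop(s,420,322,45,4),crop(s,291,201,30,6)])
cv2.imwrite('pics/crop0.png',cv2.resize(np.vstack([a,b]),(600,600)))
for n,c,col,box in [('s',s,'red',(370,275,470,370)),('t',t,'red',(115,220,190,285)),('s',s,'green',(255,175,330,230)),('t',t,'green',(280,205,340,260)),('s',s,'yellow',(265,205,300,245)),('t',t,'yellow',(230,170,262,200))]:
    m=mask(c,col,box);h=max(cv2.findContours(m,0,2)[0],key=cv2.contourArea);r=cv2.minAreaRect(h)
    print(n,col,m.sum(),np.round(cv2.boxPoints(r),1).tolist(),cv2.boundingRect(h))
E
```

```text
s red 3144 [[378.8999938964844, 328.5], [409.5, 281.29998779296875], [460.70001220703125, 314.3999938964844], [430.1000061035156, 361.70001220703125]] (384, 286, 75, 75)
t red 1148 [[125.69999694824219, 244.0], [159.60000610351562, 228.5], [173.89999389648438, 259.8999938964844], [140.0, 275.29998779296875]] (128, 230, 45, 44)
s green 824 [[266.0, 195.6999969482422], [304.29998779296875, 179.10000610351562], [316.29998779296875, 206.60000610351562], [278.0, 223.1999969482422]] (267, 185, 50, 34)
t green 874 [[290.29998779296875, 219.3000030517578], [323.70001220703125, 215.0], [327.6000061035156, 244.8000030517578], [294.20001220703125, 249.1999969482422]] (291, 216, 37, 33)
s yellow 98 [[277.0, 216.0], [287.0, 216.0], [287.0, 224.0], [277.0, 224.0]] (277, 216, 11, 9)
t yellow 101 [[240.0, 181.0], [250.0, 181.0], [250.0, 191.0], [240.0, 191.0]] (240, 181, 11, 11)
```

View pics/crop0.png

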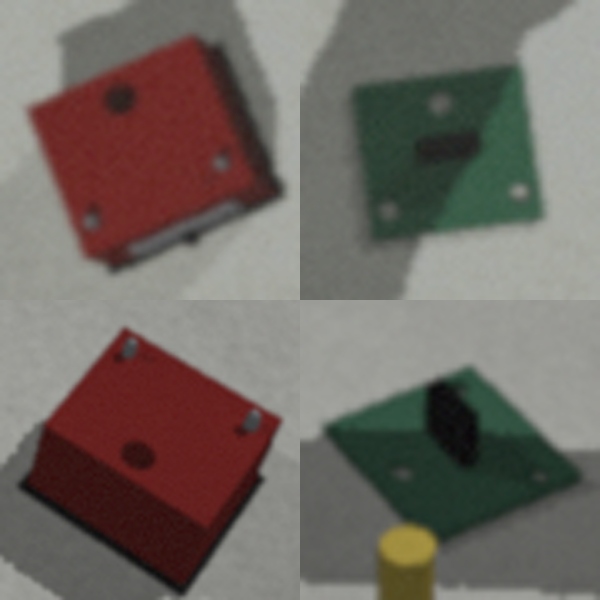

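The crop shows the mill's well at the upper left (far side) with its pins nearest the robot. The cover's spindle hole also faces away from the robot, so only a small turn is needed. Next I'll measure at sub-pixel level on averaged frames.

```bash
cat >> h.py <<'E'
def avg(n,k=6):
    from cell import capture
    cs=[capture(n) for _ in range(k)];c=dict(cs[0]);c['frame']=np.mean([x['frame'] for x in cs],0);return c
K=8
def up(img,box):
    x0,y0,x1,y1=box;return cv2.resize(img[y0:y1,x0:x1].astype(np.float32),None,fx=K,fy=K,interpolation=cv2.INTER_CUBIC)
def dn(p,box): return (np.asarray(p,float)+.5)/K-.5+np.array(box[:2])
def quad(m,box):
    h=cv2.convexHull(max(cv2.findContours(m.astype(np.uint8),0,2)[0],key=cv2.contourArea)).reshape(-1,2)
    q=cv2.approxPolyN(h.reshape(-1,1,2),4).reshape(-1,2).astype(float)
    cnt=max(cv2.findContours(m.astype(np.uint8),0,1)[0],key=cv2.contourArea).reshape(-1,2).astype(float)
    L=[]
    for i in range(4):
        a,b=q[i],q[(i+1)%4];d=(b-a);l=np.hypot(*d);d/=l;n=np.array([-d[1],d[0]])
        s=(cnt-a)@d;e=np.abs((cnt-a)@n);p=cnt[(s>.12*l)&(s<.88*l)&(e<8)].astype(np.float32)
        vx,vy,x,y=cv2.fitLine(p,cv2.DIST_HUBER,0,.01,.01).ravel();L.append(np.cross([x,y,1],[x+vx,y+vy,1]))
    c=[np.cross(L[i-1],L[i]) for i in range(4)];return dn([x[:2]/x[2] for x in c],box)
def fit2(M,W):
    M,W=np.array(M)[:,:2],np.array(W)[:,:2];a=M-M.mean(0);b=W-W.mean(0)
    th=np.arctan2((a[:,0]*b[:,1]-a[:,1]*b[:,0]).sum(),(a*b).sum());R=np.array([[np.cos(th),-np.sin(th)],[np.sin(th),np.cos(th)]])
    t=W.mean(0)-R@M.mean(0);return t,th,np.sqrt((((M@R.T+t)-W)**2).sum(1).mean())
def rectpose(q,c,z,th0):
    W=np.array([onz(c,p,z)[:2] for p in q]);e=np.linalg.norm(np.roll(W,-1,0)-W,axis=1);C=np.array([[50,55],[-50,55],[-50,-55],[50,-55]])/1000.
    best=None
    for o in (C,C[::-1]):
        for k in range(4):
            t,th,r=fit2(np.roll(o,k,0),W)
            if abs((th-th0+np.pi)%(2*np.pi)-np.pi)<.8 and (best is None or r<best[2]): best=(t,th,r)
    return best,e
E
python3 - <<'E'
from h import *
s,t=avg('scene'),avg('top');pickle.dump((s,t),open('a0.pkl','wb'))
o=[]
for n,c,box in(('s',s,(370,275,470,370)),('t',t,(115,220,190,285))):
    u=up(c['frame'],box);r,g,b=u[...,0],u[...,1],u[...,2]
    top=(r-g)>(.62 if n=='s' else .5)*np.percentile((r-g),97)
    top=cv2.morphologyEx(top.astype(np.uint8),3,np.ones((60,60)))
    q=quad(top,box);print(n,'mill',np.round(q,1).tolist(),rectpose(q,c,.07,.4))
for n,c,box in(('s',s,(255,175,330,230)),('t',t,(280,205,340,260))):
    u=up(cv2.GaussianBlur(c['frame'],(0,0),.5),box);r,g,b=u[...,0],u[...,1],u[...,2]
    m=(g/(r+1)>1.25);m=cv2.morphologyEx(m.astype(np.uint8),3,np.ones((40,40)))
    q=quad(m,box);print(n,'cover',np.round(q,1).tolist(),rectpose(q,c,.008,0.))
# eyeballed features
T=lambda x,y,o,k:((x+.5)/k-.5+o[0],(y+.5)/k-.5+o[1])
P=[(-32,42),(-32,-42),(32,0)];
mt=[onz(t,T(*p,(121,222),5),z) for p,z in(((92,220),.077),((221,162),.077),((120,98),.07))]
ms=[onz(s,T(*p,(375,277),3.333),z) for p,z in(((253,422),.077),((129,348),.077),((138,455),.07))]
ct=[onz(t,T(*p,(280,202),5),.008) for p in((389,211),(519,191),(440,103))] if 0 else [onz(t,T(p[0]-300,p[1],(280,202),5),.006) for p in((389,211),(519,191),(440,103))]
for n,w in(('mt',mt),('ms',ms),('ct',ct)): print(n,fit2(np.array(P)/1000,w))
yt=[]
for c,box in((s,(265,205,300,245)),(t,(230,170,262,200))):
    u=up(c['frame'],box);m=(u[...,0]-u[...,2]>70).astype(np.uint8);h=max(cv2.findContours(m,0,2)[0],key=cv2.contourArea);print('yel',dn(cv2.boundingRect(h)[:2],box),np.array(cv2.boundingRect(h)[2:])/K)
E
```

```text
s mill [[459.7, 313.3], [437.1, 345.8], [387.8, 314.6], [412.1, 285.5]] ((array([0.46298945, 0.2697146 ]), np.float64(0.38551541686359675), np.float64(0.0003976584418638697)), array([0.09924629, 0.10992819, 0.09950133, 0.10947207]))
t mill [[172.2, 258.6], [138.7, 275.2], [126.2, 243.4], [159.9, 228.2]] ((array([0.46093903, 0.26553226]), np.float64(0.3936388311811983), np.float64(0.002234941560985976)), array([0.11018262, 0.10530769, 0.11035194, 0.10177002]))
s cover [[316.9, 206.3], [286.7, 219.4], [265.1, 196.1], [295.1, 184.5]] ((array([ 0.50736542, -0.22014884]), np.float64(0.08052532198597559), np.float64(0.0007412639475819376)), array([0.0985638 , 0.11137881, 0.09975757, 0.10948043]))
t cover [[327.8, 245.1], [295.1, 249.0], [290.9, 219.8], [323.4, 215.4]] ((array([ 0.50598075, -0.22491389]), np.float64(0.08391874038584583), np.float64(0.0039130463027004)), array([0.10357561, 0.09413291, 0.10465213, 0.09581174]))
mt (array([0.46310787, 0.2676563 ]), np.float64(0.3898456470620635), np.float64(0.0004818915180912693))
ms (array([0.58843846, 0.41840613]), np.float64(0.4104053010071166), np.float64(0.009849505700962359))
ct (array([ 0.5072519 , -0.22403928]), np.float64(0.09730851667168366), np.float64(0.000662796089428047))
yel [276.8125 216.0625] [10.75  7.75]
yel [240.3125 181.0625] [8.875 9.   ]
```

```bash
cat >> h.py <<'E'
def go(p,yaw):
    from cell import get_obs
    from scipy.spatial.transform import Rotation as Q
    o=get_obs();R=np.array(o['tcp_rot']);c,s=np.cos(yaw),np.sin(yaw)
    T=np.array([[c,s,0],[s,-c,0],[0,0,-1.]])
    print('at',round(o['clock'],2),np.round(o['tool_pos'],4),'yaw',round(np.arctan2(R[1,0],R[0,0]),4),'w',round(o['gripper_width'],4),'F',np.round(o['wrist_force'],1))
    print('slide',np.round(R.T@(np.array(p)-o['tool_pos']),4).tolist(),'ang',np.round(Q.from_matrix(R.T@T).as_rotvec()/np.pi,4).tolist())
E
python3 - <<'E'
from h import *
go([.507,-.222,.12],.086+np.pi/2)
s,t=pickle.load(open('a0.pkl','rb'))
# spindle: handle top centre, top view ring; scene x
a=onz(t,(244.7,185.5),.15);print('t',a)
for y in(219,219.8,220.5):print('s',onz(s,(282.1,y),.15))
print('blue',onz(t,(213,164),.14),proj(s,a))
E
```

```text
at 0.7 [ 0.1806 -0.6504  0.2313] yaw 0.2708 w 0.0854 F [0.9 0.5 0.6]
slide [0.4291, -0.3255, 0.1113] ang [0.0, 0.0, -0.4412]
t [ 0.63183752 -0.03526111  0.15      ]
s [ 0.63154621 -0.03646414  0.15      ]
s [ 0.63273083 -0.03417905  0.15      ]
s [ 0.6337639 -0.0321863  0.15     ]
blue [0.70517648 0.05828855 0.14      ] [282.23255158 219.37420467]
```

Emit:
{"name": "apply_moves", "arguments": {"slide": [[0.429,-0.3255,0.111],[0.429,-0.3255,0.111],[0.429,-0.3255,0.111],[0.429,-0.3255,0.111],[0.429,-0.3255,0.111],[0.429,-0.3255,0.111],[0.429,-0.3255,0.111],[0.429,-0.3255,0.111],[0.429,-0.3255,0.111],[0.429,-0.3255,0.111]], "angular": [[0,0,-0.441],[0,0,-0.441],[0,0,-0.441],[0,0,-0.441],[0,0,-0.441],[0,0,-0.441],[0,0,-0.441],[0,0,-0.441],[0,0,-0.441],[0,0,-0.441]], "claw": 1}}

```text
clock: 1.95
tool_pos: [0.5094, -0.2174, 0.1199]
tcp_rot: [[-0.092, 0.996, 0.001], [0.996, 0.092, 0.002], [0.002, 0.001, -1.0]]
wrist_force: [-0.4, -0.9, 0.2]
gripper_width: 0.0854
gripper_force: 0.0
```

```bash
python3 - <<'E'
from h import *
go([.507,-.222,.014],.086+np.pi/2)
from cell import *
print(np.round(get_obs()['joint_positions'],2))
E
```

```text
at 1.95 [ 0.5094 -0.2174  0.1199] yaw 1.6633 w 0.0854 F [-0.4 -0.9  0.2]
slide [-0.0046, -0.003, 0.1059] ang [0.0004, -0.0007, 0.0021]
[ 0.56  0.54 -0.36  1.89  0.26  0.76  0.15]
```

Emit:
{"name": "apply_moves", "arguments": {"slide": [[0,0,0.02],[0,0,0.04],[0,0,0.06],[0,0,0.06],[0,0,0.06]], "angular": [[0,0,0],[0,0,0],[0,0,0],[0,0,0],[0,0,0]]}}

```text
clock: 2.58
tool_pos: [0.507, -0.2226, 0.061]
tcp_rot: [[-0.085, 0.996, 0.001], [0.996, 0.085, -0.0], [-0.0, 0.001, -1.0]]
wrist_force: [0.5, -0.6, 0.9]
gripper_width: 0.0852
gripper_force: 0.0
```

```bash
python3 - <<'E'
from h import *
go([.507,-.222,.014],.086+np.pi/2)
E
```

```text
at 2.58 [ 0.507  -0.2226  0.061 ] yaw 1.6555 w 0.0852 F [ 0.5 -0.6  0.9]
slide [0.0006, 0.0, 0.047] ang [0.0002, 0.0002, -0.0004]
```

Emit:
{"name": "apply_moves", "arguments": {"slide": [[0,0,0.02],[0,0,0.04],[0,0,0.047],[0,0,0.047],[0,0,0.047]], "angular": [[0,0,0],[0,0,0],[0,0,0],[0,0,0],[0,0,0]]}}

```text
clock: 3.2
tool_pos: [0.5074, -0.2222, 0.0142]
tcp_rot: [[-0.085, 0.996, 0.001], [0.996, 0.085, -0.0], [-0.001, 0.001, -1.0]]
wrist_force: [-1.0, -0.2, -0.2]
gripper_width: 0.0852
gripper_force: 0.0
```

Emit:
{"name": "apply_moves", "arguments": {"slide": [[0,0,0],[0,0,0],[0,0,0],[0,0,0],[0,0,0],[0,0,0],[0,0,0],[0,0,0]], "angular": [[0,0,0],[0,0,0],[0,0,0],[0,0,0],[0,0,0],[0,0,0],[0,0,0],[0,0,0]], "claw": -1, "newtons": 60}}

```text
clock: 4.2
tool_pos: [0.5068, -0.222, 0.0134]
tcp_rot: [[-0.085, 0.996, -0.0], [0.996, 0.085, -0.0], [-0.0, -0.0, -1.0]]
wrist_force: [-1.6, 0.9, 5.6]
gripper_width: 0.0111
gripper_force: 59.6
```

```bash
python3 - <<'E'
from h import *
go([.507,-.222,.20],.086+np.pi/2)
E
```

```text
at 4.2 [ 0.5068 -0.222   0.0134] yaw 1.6563 w 0.0111 F [-1.6  0.9  5.6]
slide [-0.0, 0.0002, -0.1866] ang [-0.0, 0.0, -0.0002]
```

Emit:
{"name": "apply_moves", "arguments": {"slide": [[0,0,-0.01],[0,0,-0.03],[0,0,-0.07],[0,0,-0.12],[0,0,-0.17],[0,0,-0.17],[0,0,-0.17],[0,0,-0.17]], "angular": [[0,0,0],[0,0,0],[0,0,0],[0,0,0],[0,0,0],[0,0,0],[0,0,0],[0,0,0]]}}

```text
clock: 5.2
tool_pos: [0.5058, -0.2218, 0.1818]
tcp_rot: [[-0.085, 0.996, -0.003], [0.996, 0.085, 0.001], [0.001, -0.003, -1.0]]
wrist_force: [-0.1, -0.8, -3.1]
gripper_width: 0.0113
gripper_force: 59.0
```

```bash
python3 - <<'E'
from h import *
go([.463,.2687,.15],.388+np.pi/2)
E
```

```text
at 5.2 [ 0.5058 -0.2218  0.1818] yaw 1.6563 w 0.0113 F [-0.1 -0.8 -3.1]
slide [0.4923, -0.0007, 0.0325] ang [-0.0008, -0.0005, -0.0963]
```

Emit:
{"name": "apply_moves", "arguments": {"slide": [[0.03,0,0],[0.08,0,0],[0.135,0,0],[0.19,0,0],[0.245,0,0],[0.3,0,0],[0.355,0,0],[0.41,0,0],[0.46,0,0],[0.492,-0.0005,0]], "angular": [[0,0,0],[0,0,-0.01],[0,0,-0.02],[0,0,-0.03],[0,0,-0.045],[0,0,-0.06],[0,0,-0.07],[0,0,-0.08],[0,0,-0.09],[0,0,-0.0963]]}}

```text
clock: 6.45
tool_pos: [0.4631, 0.2708, 0.1821]
tcp_rot: [[-0.382, 0.924, -0.002], [0.924, 0.382, 0.0], [0.001, -0.002, -1.0]]
wrist_force: [0.2, -1.5, -3.6]
gripper_width: 0.0112
gripper_force: 58.8
```

Emit:
{"name": "apply_moves", "arguments": {"slide": [[0,0,0.015],[0,0,0.03],[0,0,0.04],[0,0,0.04],[0,0,0.04],[0,0,0.04]], "angular": [[0,0,0],[0,0,0],[0,0,0],[0,0,0],[0,0,0],[0,0,0]]}}

```text
clock: 7.2
tool_pos: [0.4647, 0.2682, 0.1438]
tcp_rot: [[-0.378, 0.926, 0.001], [0.926, 0.378, 0.0], [0.0, 0.001, -1.0]]
wrist_force: [0.5, 0.2, -2.6]
gripper_width: 0.0108
gripper_force: 58.7
```

```bash
python3 - <<'E'
from h import *
go([.463,.2687,.11],.388+np.pi/2)
s,t=avg('scene'),avg('top');pickle.dump((s,t),open('a1.pkl','wb'))
go([.463,.2687,.11],.388+np.pi/2)
cv2.imwrite('pics/c1.png',np.hstack([crop(t,150,242,40,5),crop(s,420,305,50,4)]))
E
```

```text
at 7.2 [0.4647 0.2682 0.1438] yaw 1.9584 w 0.0108 F [ 0.5  0.2 -2.6]
slide [0.0011, -0.0014, 0.0338] ang [0.0003, -0.0, -0.0001]
at 7.8 [0.4644 0.2682 0.1433] yaw 1.9588 w 0.0114 F [-0.9 -1.2 -3.6]
slide [0.001, -0.0011, 0.0333] ang [0.0, -0.0, -0.0][ WARN:0@12.890] global loadsave.cpp:1063 imwrite_ Unsupported depth image for selected encoder is fallbacked to CV_8U.
```

View pics/c1.png

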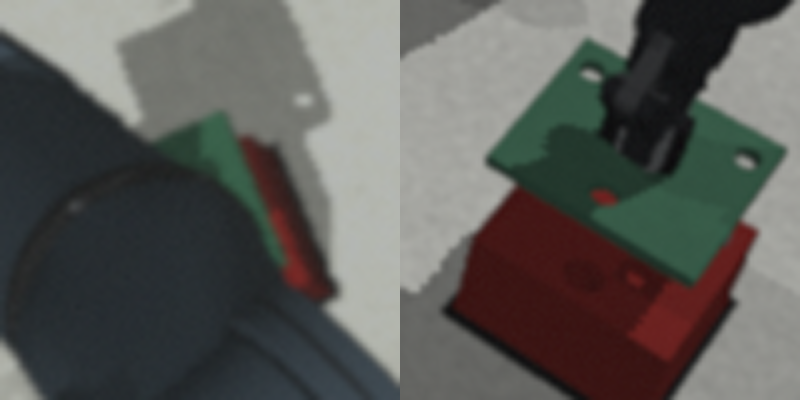

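The scene view shows the cover held level over the mill, with pin holes at about (467,292) and (506,318); the arm hides it in the top view. I'll fit the cover in the scene camera and compare it with the mill pose from the same camera.

```bash
cat >> h.py <<'E'
def coverpose(s,box,z,th0):
    u=up(cv2.GaussianBlur(s['frame'],(0,0),.5),box);r,g=u[...,0],u[...,1]
    m=(g/(r+1)>1.25).astype(np.uint8);m=cv2.morphologyEx(m,2,np.ones((9,9)));m=cv2.morphologyEx(m,3,np.ones((40,40)))
    q=quad(m,box);return q,rectpose(q,s,z,th0)
E
python3 - <<'E'
from h import *
s,t=pickle.load(open('a1.pkl','rb'))
z=.1433-.0134+.008
q,p=coverpose(s,(384,257,474,335),z,.4);print(np.round(q,1).tolist(),p)
# refined holes: dist check by eye, hole centres
T=lambda x,y:((x-400+.5)/4-.5+370,(y+.5)/4-.5+255)
W=[onz(s,T(*a),z) for a in((748,158),(592,72),(604,197))]
print(fit2(np.array([(-32,42),(-32,-42),(32,0)])/1000,W))
s0,t0=pickle.load(open('a0.pkl','rb'))
T=lambda x,y:((x+.5)/3.333-.5+375,(y-300+.5)/3.333-.5+277)
W=[onz(s0,T(*p),z) for p,z in(((253,421),.077),((130,348),.077),((138,455),.07))];print('mill feat',fit2(np.array([(-32,42),(-32,-42),(32,0)])/1000,W))
E
```

```text
[[466.1, 292.1], [442.2, 326.2], [391.1, 294.7], [416.6, 264.8]] ((array([0.46755954, 0.2675811 ]), np.float64(0.38762172814550633), np.float64(0.0013808667948617295)), array([0.1023435 , 0.10822013, 0.10115193, 0.10771646]))
(array([0.46652517, 0.26721284]), np.float64(0.39559792411431133), np.float64(0.0010634077840344723))
mill feat (array([0.46249521, 0.26832447]), np.float64(0.38153891117312344), np.float64(0.0005707768257410089))
```

Emit:
{"name": "apply_moves", "arguments": {"slide": [[0.001,-0.001,0.015],[0.001,-0.001,0.03],[0.001,-0.001,0.04],[0.001,-0.001,0.04],[0.001,-0.001,0.04]], "angular": [[0,0,0],[0,0,0],[0,0,0],[0,0,0],[0,0,0]]}}

```text
clock: 8.43
tool_pos: [0.4632, 0.2689, 0.1034]
tcp_rot: [[-0.378, 0.926, 0.0], [0.926, 0.378, 0.0], [0.0, 0.0, -1.0]]
wrist_force: [0.3, 1.1, -2.7]
gripper_width: 0.0115
gripper_force: 58.7
```

```bash
python3 - <<'E'
from h import *
s=avg('scene',12);pickle.dump(s,open('a2.pkl','wb'))
go([.463,.2687,.11],.388+np.pi/2)
cv2.imwrite('pics/c2.png',crop(s,424,312,45,6).clip(0,255).astype(np.uint8))
s0,_=pickle.load(open('a0.pkl','rb'));s1,_=pickle.load(open('a1.pkl','rb'))
z=.1032-.0134+.008
for thr in(1.15,1.25,1.4,1.6):
  for S,box,zz in((s0,(255,175,330,230),.008),(s1,(384,257,474,335),.138),(s,(380,265,474,350),z)):
    u=up(S['frame'],box);r,g=u[...,0],u[...,1];m=((g/(r+1)>thr)&(g>0)).astype(np.uint8);m=cv2.morphologyEx(m,2,np.ones((9,9)));m=cv2.morphologyEx(m,3,np.ones((40,40)))
    q=quad(m,box);p,e=rectpose(q,S,zz,.3);print(thr,np.round(p[0],4),round(p[1],3),round(p[2],4),np.round(e,4))
E
```

```text
at 9.03 [0.4631 0.2687 0.1033] yaw 1.9587 w 0.0108 F [-0.1  0.1 -4.2]
slide [0.0, -0.0001, -0.0067] ang [0.0, -0.0, -0.0]
1.15 [ 0.5073 -0.2202] 0.081 0.0019 [0.101  0.1141 0.102  0.1126]
1.15 [0.4675 0.2675] 0.387 0.0017 [0.1038 0.1093 0.1028 0.1091]
1.15 [0.4661 0.268 ] 0.388 0.0017 [0.1038 0.1091 0.1028 0.1089]
1.25 [ 0.5073 -0.2202] 0.081 0.0007 [0.099  0.1117 0.1002 0.1098]
1.25 [0.4677 0.2677] 0.388 0.0014 [0.1027 0.1085 0.1016 0.1078]
1.25 [0.4662 0.2683] 0.388 0.0014 [0.1025 0.1083 0.1016 0.1078]
1.4 [ 0.5073 -0.2201] 0.081 0.0019 [0.0966 0.1089 0.0977 0.1068]
1.4 [0.4678 0.2679] 0.389 0.0016 [0.1011 0.1075 0.0999 0.1064]
1.4 [0.4663 0.2685] 0.389 0.0016 [0.101  0.1072 0.0997 0.1066]
1.6 [ 0.5273 -0.2681] 0.974 0.0625 [0.0533 0.0328 0.0535 0.0368]Traceback (most recent call last):
  File "<stdin>", line 10, in <module>
  File "h.py", line 35, in quad
    vx,vy,x,y=cv2.fitLine(p,cv2.DIST_HUBER,0,.01,.01).ravel();L.append(np.cross([x,y,1],[x+vx,y+vy,1]))
              ~~~~~~~~~~~^^^^^^^^^^^^^^^^^^^^^^^^^^^^
cv2.error: OpenCV(4.12.0) /io/opencv/modules/imgproc/src/linefit.cpp:50: error: (-215:Assertion failed) count > 0 in function 'fitLine2D_wods'
```

View pics/c2.png

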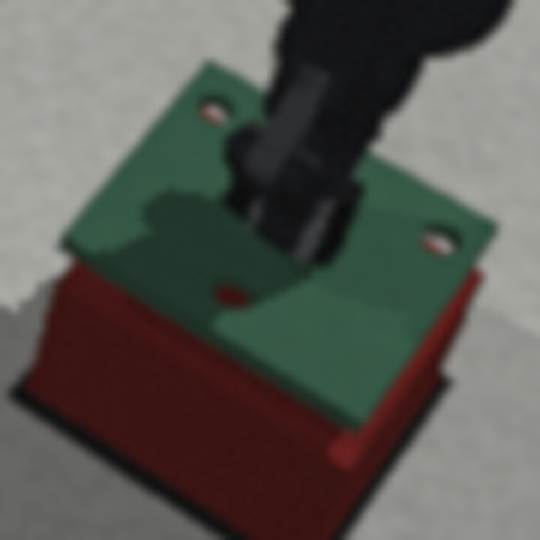

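```bash
python3 - <<'E'
from h import *
s=pickle.load(open('a2.pkl','rb'));z=.0979
T=lambda p:((p[0]+.5)/6-.5+379,(p[1]+.5)/6-.5+267)
q=[T(p) for p in((210,65),(496,228),(357,416),(65,238))]
print(rectpose(q,s,z,.39))
W=[onz(s,T(p),z) for p in((441,239),(216,110),(233,296))];print(fit2(np.array([(-32,42),(-32,-42),(32,0)])/1000,W))
# far edges (x=-50) offset to mill pose; luminance top-face mask
box=(380,265,474,350);u=up(s['frame'],box);g=u[...,1];r=u[...,0]
# predicted mill-aligned cover corners and holes (s-camera mill pose) in crop pixels
for nm,(x,y,th) in(('mill_s',(.4628,.2692,.3855)),):
    R=np.array([[np.cos(th),-np.sin(th)],[np.sin(th),np.cos(th)]])
    for m in((-50,-55),(-50,55),(50,55),(50,-55),(-32,42),(-32,-42),(32,0)):
        w=R@np.array(m)/1000+[x,y];p=proj(s,np.array([*w,z]));print(m,np.round(((p-[379,267])+.5)*6-.5,1))
E
```

```text
((array([0.46482795, 0.26728374]), np.float64(0.3865490573179499), np.float64(0.0023589699598236726)), array([0.10720236, 0.09697002, 0.10562033, 0.09781338]))
(array([0.46488961, 0.26771836]), np.float64(0.3930280710188488), np.float64(0.000736686921884332))
(-50, -55) [215.6  61.4]
(-50, 55) [508.7 229.6]
(50, 55) [370.7 427.1]
(50, -55) [ 67.9 238.2]
(-32, 42) [448.5 242.1]
(-32, -42) [223.5 111.1]
(32, 0) [242.1 294.7]
```

Emit:
{"name": "apply_moves", "arguments": {"slide": [[0.0015,-0.0012,0],[0.0015,-0.0012,0.002],[0.0015,-0.0012,0.004],[0.0015,-0.0012,0.006],[0.0015,-0.0012,0.007],[0.0015,-0.0012,0.008],[0.0015,-0.0012,0.009],[0.0015,-0.0012,0.009]], "angular": [[0,0,0],[0,0,0],[0,0,0],[0,0,0],[0,0,0],[0,0,0],[0,0,0],[0,0,0]]}}

```text
clock: 10.02
tool_pos: [0.4614, 0.2696, 0.0943]
tcp_rot: [[-0.378, 0.926, -0.0], [0.926, 0.378, -0.0], [0.0, -0.0, -1.0]]
wrist_force: [-0.5, 0.6, -3.4]
gripper_width: 0.0114
gripper_force: 58.7
```

```bash
python3 - <<'E'
from h import *
s=avg('scene',10);pickle.dump(s,open('a3.pkl','wb'))
go([.4613,.2696,.0834],.388+np.pi/2)
cv2.imwrite('pics/c3.png',crop(s,424,318,45,6).clip(0,255).astype(np.uint8))
E
```

```text
at 10.53 [0.4614 0.2696 0.0943] yaw 1.9587 w 0.0112 F [ 0.  -0.2 -3.3]
slide [0.0, -0.0001, 0.0109] ang [-0.0, -0.0, -0.0]
```

View pics/c3.png

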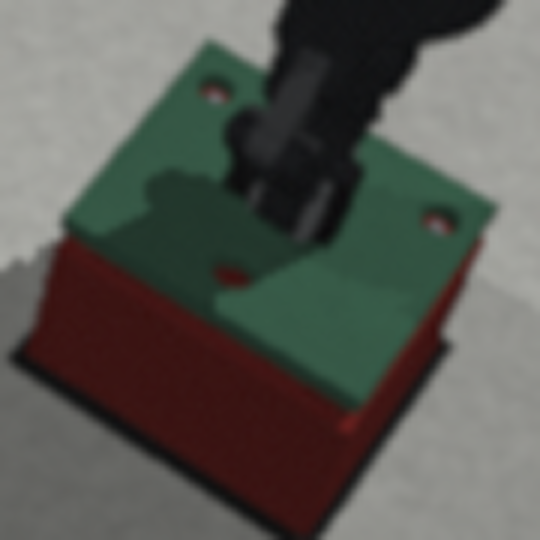

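The pin tips are visible inside both holes, at (216,92) and (440,222) in the crop, and the wrist force hasn't changed, so I can go on down.

Emit:
{"name": "apply_moves", "arguments": {"slide": [[0,0,0.0015],[0,0,0.003],[0,0,0.0045],[0,0,0.006],[0,0,0.0075],[0,0,0.009],[0,0,0.009]], "angular": [[0,0,0],[0,0,0],[0,0,0],[0,0,0],[0,0,0],[0,0,0],[0,0,0]]}}

```text
clock: 11.4
tool_pos: [0.4613, 0.2696, 0.0852]
tcp_rot: [[-0.378, 0.926, -0.0], [0.926, 0.378, -0.0], [-0.0, -0.0, -1.0]]
wrist_force: [0.0, 0.6, -3.4]
gripper_width: 0.0114
gripper_force: 58.7
```

Emit:
{"name": "apply_moves", "arguments": {"slide": [[0,0,0.0005],[0,0,0.001],[0,0,0.0015],[0,0,0.0015],[0,0,0.0015]], "angular": [[0,0,0],[0,0,0],[0,0,0],[0,0,0],[0,0,0]]}}

```text
clock: 12.02
tool_pos: [0.4614, 0.2696, 0.0838]
tcp_rot: [[-0.378, 0.926, 0.0], [0.926, 0.378, 0.0], [0.0, 0.0, -1.0]]
wrist_force: [0.6, 0.5, -3.3]
gripper_width: 0.0108
gripper_force: 58.7
```

Emit:
{"name": "apply_moves", "arguments": {"slide": [[0,0,0.0005],[0,0,0.001],[0,0,0.001],[0,0,0.001]], "angular": [[0,0,0],[0,0,0],[0,0,0],[0,0,0]]}}

```text
clock: 12.52
tool_pos: [0.4615, 0.2696, 0.0834]
tcp_rot: [[-0.378, 0.926, 0.001], [0.926, 0.378, -0.0], [-0.0, 0.001, -1.0]]
wrist_force: [-1.9, -2.6, 6.5]
gripper_width: 0.0113
gripper_force: 60.3
```

Contact came at exactly the expected seated height, so I'll release and rise.

Emit:
{"name": "apply_moves", "arguments": {"slide": [[0,0,0],[0,0,0],[0,0,0],[0,0,0],[0,0,0],[0,0,0],[0,0,0]], "angular": [[0,0,0],[0,0,0],[0,0,0],[0,0,0],[0,0,0],[0,0,0],[0,0,0]], "claw": 1}}

```text
clock: 13.4
tool_pos: [0.4614, 0.2696, 0.0828]
tcp_rot: [[-0.378, 0.926, 0.0], [0.926, 0.378, 0.0], [0.0, 0.0, -1.0]]
wrist_force: [-0.4, 0.2, -0.2]
gripper_width: 0.0853
gripper_force: 0.0
```

Emit:
{"name": "apply_moves", "arguments": {"slide": [[0,0,-0.01],[0,0,-0.04],[0,0,-0.1],[0,0,-0.16],[0,0,-0.18],[0,0,-0.18],[0,0,-0.18]], "angular": [[0,0,0],[0,0,0],[0,0,0],[0,0,0],[0,0,0],[0,0,0],[0,0,0]]}}

```text
clock: 14.28
tool_pos: [0.461, 0.2692, 0.2621]
tcp_rot: [[-0.378, 0.926, -0.001], [0.926, 0.378, -0.001], [-0.0, -0.001, -1.0]]
wrist_force: [-0.1, 0.0, -0.2]
gripper_width: 0.0852
gripper_force: 0.0
```

```bash
python3 - <<'E'
from h import *
b=np.array([.705,.058])-[.632,-.035];print('az blue',np.arctan2(b[1],b[0]),np.hypot(*b))
for yaw in(.905,.905+.3,1.3):go([.632,-.035,.26],yaw)
E
```

```text
az blue 0.9053021487624725 0.11822859214251007
at 14.28 [0.461  0.2692 0.2621] yaw 1.9588 w 0.0852 F [-0.1  0.  -0.2]
slide [-0.3463, 0.0432, 0.0022] ang [-0.0003, 0.0003, 0.3354]
at 14.28 [0.461  0.2692 0.2621] yaw 1.9588 w 0.0852 F [-0.1  0.  -0.2]
slide [-0.3463, 0.0432, 0.0022] ang [-0.0003, 0.0002, 0.2399]
at 14.28 [0.461  0.2692 0.2621] yaw 1.9588 w 0.0852 F [-0.1  0.  -0.2]
slide [-0.3463, 0.0432, 0.0022] ang [-0.0003, 0.0002, 0.2097]
```

Emit:
{"name": "apply_moves", "arguments": {"slide": [[-0.04,0.005,0],[-0.09,0.011,0],[-0.145,0.018,0],[-0.2,0.025,0],[-0.255,0.032,0],[-0.31,0.039,0],[-0.346,0.043,0],[-0.3463,0.0432,0],[-0.3463,0.0432,0],[-0.3463,0.0432,0]], "angular": [[0,0,0.03],[0,0,0.06],[0,0,0.1],[0,0,0.14],[0,0,0.18],[0,0,0.22],[0,0,0.24],[0,0,0.24],[0,0,0.24],[0,0,0.24]]}}

```text
clock: 15.52
tool_pos: [0.6319, -0.033, 0.2624]
tcp_rot: [[0.356, 0.935, -0.001], [0.935, -0.356, 0.001], [0.0, -0.001, -1.0]]
wrist_force: [0.5, 0.1, 0.3]
gripper_width: 0.0853
gripper_force: 0.0
```

```bash
python3 - <<'E'
from h import *
go([.632,-.035,.109],1.205)
s=avg('scene',8);pickle.dump(s,open('a4.pkl','wb'))
a=crop(s,424,322,45,6);b=crop(s,282,235,45,6);cv2.imwrite('pics/c4.png',cv2.resize(np.hstack([a,b]).clip(0,255).astype(np.uint8),(800,400)))
E
```

```text
at 15.53 [ 0.6319 -0.033   0.2624] yaw 1.2073 w 0.0853 F [0.5 0.1 0.3]
slide [-0.0019, 0.001, 0.1534] ang [-0.0004, -0.0001, 0.0007]
```

View pics/c4.png

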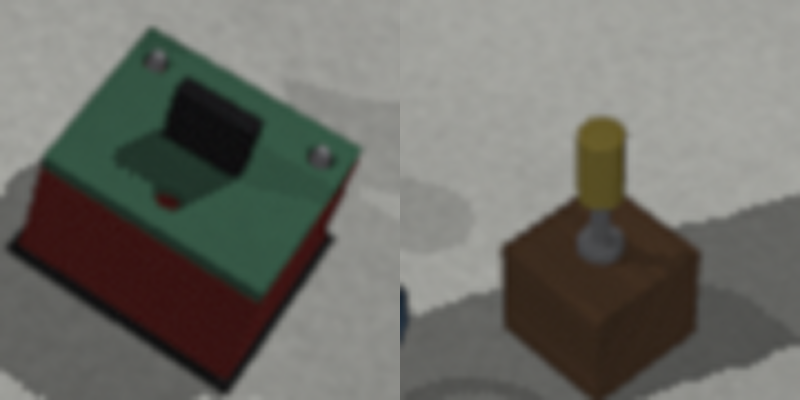

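The cover lies flush, with both pins showing through its corner holes at (157,60) and (320,155) in the crop. The spindle stands upright in the stand, so I'll descend over its handle.

Emit:
{"name": "apply_moves", "arguments": {"slide": [[0,0,0.02],[0,0,0.05],[0,0,0.08],[0,0,0.085],[0,0,0.085]], "angular": [[0,0,0],[0,0,0],[0,0,0],[0,0,0],[0,0,0]]}}

```text
clock: 16.55
tool_pos: [0.6327, -0.0346, 0.1784]
tcp_rot: [[0.358, 0.934, 0.0], [0.934, -0.358, 0.0], [0.0, 0.0, -1.0]]
wrist_force: [0.5, 0.5, 0.7]
gripper_width: 0.0855
gripper_force: 0.0
```

```bash
python3 - <<'E'
from h import *
go([.632,-.035,.111],1.205)
E
```

```text
at 16.55 [ 0.6327 -0.0346  0.1784] yaw 1.2048 w 0.0855 F [0.5 0.5 0.7]
slide [-0.0007, -0.0005, 0.0674] ang [0.0001, -0.0001, -0.0001]
```

Emit:
{"name": "apply_moves", "arguments": {"slide": [[-0.0007,-0.0005,0.02],[-0.0007,-0.0005,0.045],[-0.0007,-0.0005,0.0674],[-0.0007,-0.0005,0.0674],[-0.0007,-0.0005,0.0674]], "angular": [[0,0,0],[0,0,0],[0,0,0],[0,0,0],[0,0,0]]}}

```text
clock: 17.18
tool_pos: [0.6327, -0.035, 0.1121]
tcp_rot: [[0.358, 0.934, 0.002], [0.934, -0.358, 0.0], [0.001, 0.002, -1.0]]
wrist_force: [0.0, -0.4, 0.4]
gripper_width: 0.0856
gripper_force: 0.0
```

Emit:
{"name": "apply_moves", "arguments": {"slide": [[0,0,0],[0,0,0],[0,0,0],[0,0,0],[0,0,0],[0,0,0],[0,0,0]], "angular": [[0,0,0],[0,0,0],[0,0,0],[0,0,0],[0,0,0],[0,0,0],[0,0,0]], "claw": -1, "newtons": 50}}

```text
clock: 18.05
tool_pos: [0.6319, -0.035, 0.1107]
tcp_rot: [[0.358, 0.934, 0.0], [0.934, -0.358, 0.0], [0.0, 0.0, -1.0]]
wrist_force: [-0.1, -0.6, 6.1]
gripper_width: 0.0254
gripper_force: 48.6
```

Emit:
{"name": "apply_moves", "arguments": {"slide": [[0,0,-0.005],[0,0,-0.02],[0,0,-0.05],[0,0,-0.09],[0,0,-0.13],[0,0,-0.13],[0,0,-0.13]], "angular": [[0,0,0],[0,0,0],[0,0,0],[0,0,0],[0,0,0],[0,0,0],[0,0,0]]}}

```text
clock: 18.92
tool_pos: [0.6313, -0.0351, 0.2404]
tcp_rot: [[0.358, 0.934, -0.0], [0.934, -0.358, -0.0], [-0.0, -0.0, -1.0]]
wrist_force: [0.2, -0.1, -0.4]
gripper_width: 0.0253
gripper_force: 49.2
```

```bash
python3 - <<'E'
from h import *
th=.388;h=np.array([.4614,.2696])+.032*np.array([np.cos(th),np.sin(th)]);print(h)
go([*h,.24],th)
go([*h,.24],th+.4)
from cell import *
print(np.round(get_obs()['joint_positions'],2))
E
```

```text
[0.49102136 0.28170681]
at 18.93 [ 0.6313 -0.0351  0.2404] yaw 1.2048 w 0.0253 F [ 0.2 -0.1 -0.4]
slide [0.2457, -0.2444, 0.0004] ang [-0.0001, 0.0001, 0.26]
at 18.93 [ 0.6313 -0.0351  0.2404] yaw 1.2048 w 0.0253 F [ 0.2 -0.1 -0.4]
slide [0.2457, -0.2444, 0.0004] ang [-0.0001, 0.0001, 0.1327]
[ 0.17  0.51 -0.3   1.54  0.16  1.12 -0.54]
```

Emit:
{"name": "apply_moves", "arguments": {"slide": [[0.015,-0.015,0],[0.045,-0.045,0],[0.08,-0.08,0],[0.115,-0.115,0],[0.15,-0.15,0],[0.185,-0.184,0],[0.22,-0.219,0],[0.24,-0.239,0],[0.2457,-0.2444,0],[0.2457,-0.2444,0]], "angular": [[0,0,0.02],[0,0,0.05],[0,0,0.08],[0,0,0.11],[0,0,0.14],[0,0,0.17],[0,0,0.2],[0,0,0.23],[0,0,0.26],[0,0,0.26]]}}

```text
clock: 20.18
tool_pos: [0.4904, 0.2823, 0.2393]
tcp_rot: [[0.925, 0.38, -0.002], [0.38, -0.925, -0.001], [-0.002, 0.0, -1.0]]
wrist_force: [0.3, -0.2, -1.8]
gripper_width: 0.0246
gripper_force: 49.2
```

Emit:
{"name": "apply_moves", "arguments": {"slide": [[0,0,0.01],[0,0,0.02],[0,0,0.03],[0,0,0.036],[0,0,0.036],[0,0,0.036]], "angular": [[0,0,0],[0,0,0],[0,0,0],[0,0,0],[0,0,0],[0,0,0]]}}

```text
clock: 20.92
tool_pos: [0.4916, 0.2819, 0.2047]
tcp_rot: [[0.926, 0.378, 0.0], [0.378, -0.926, 0.0], [0.0, -0.0, -1.0]]
wrist_force: [-0.0, -0.1, -0.8]
gripper_width: 0.025
gripper_force: 49.2
```

```bash
python3 - <<'E'
from h import *
s=avg('scene',10);t=avg('top',4);pickle.dump((s,t),open('a5.pkl','wb'))
go([.491,.2817,.2],.388)
a=crop(s,415,300,50,5);b=crop(t,145,245,50,5)
cv2.imwrite('pics/c5.png',cv2.resize(np.hstack([a,b]).clip(0,255).astype(np.uint8),(800,400)))
E
```

```text
at 21.62 [0.4914 0.2818 0.2044] yaw 0.388 w 0.025 F [-0.3 -0.2 -1. ]
slide [-0.0004, -0.0, 0.0044] ang [0.0, 0.0, 0.0]
```

View pics/c5.png

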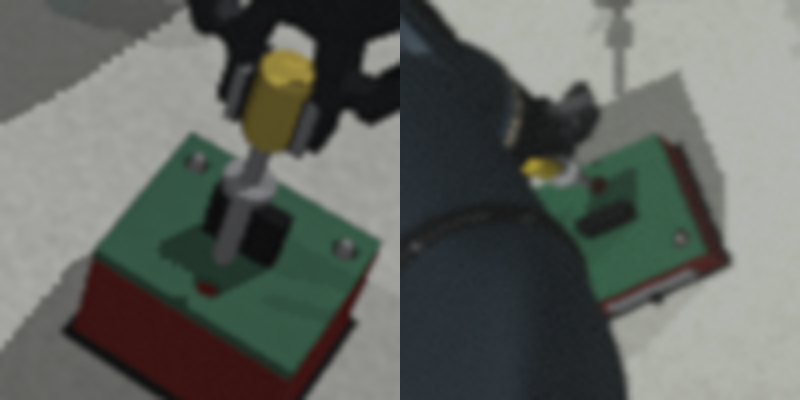

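The scene view shows the rod tip at about (225,258) and the hole at (207,288) in the crop. I'll compare the expected rod axis and hole with the observed ones in the scene camera.

```bash
python3 - <<'E'
from h import *
s,t=pickle.load(open('a5.pkl','rb'))
S=lambda p:((p-[365,250])+.5)*4-.5
iS=lambda x,y:((x+.5)/4-.5+365,(y+.5)/4-.5+250)
for dz in(0,.06,.066,.1,.144):print('axis',dz,np.round(S(proj(s,np.array([.4914,.2818,.0997+dz]))),1))
print('hole exp',S(proj(s,np.array([.491,.2817,.078]))))
P=np.array([(-32,42),(-32,-42)])/1000
# cover pose now from scene quad
q,p=coverpose(s,(384,280,465,348),.078,.39);print(p)
T=lambda q:400
iT=lambda x,y:((x-400+.5)/4-.5+95,(y+.5)/4-.5+195)
print('hole top cam',onz(t,iT(598,186),.078),'scene',onz(s,iS(207,285),.078))
# rod direction: edges of rod/neck by grey mask
box=(410,285,450,325);u=up(s['frame'],box);sat=u.max(2)-u.min(2)
m=((sat<14)&(u[...,1]>55)).astype(np.uint8)
m=cv2.morphologyEx(m,2,np.ones((7,7)))
n,l,st,ce=cv2.connectedComponentsWithStats(m)
for i in range(1,n):
    if st[i,4]>300: print(S(dn(st[i,:2],box)).round(),st[i,2:4]/K*4,S(dn(ce[i],box)).round(1))
lab=[i for i in range(1,n) if st[i,4]>300]
for dz in (0.01,.02,.03,.04,.05):
    v=proj(s,np.array([.4914,.2818,.0997+dz]));row=int((v[1]-box[1]+.5)*K);
    x=np.where((sat[row]<16)&(u[row,:,1]>50))[0]
    x=x[abs(x-((v[0]-box[0]+.5)*K))<60];print(dz,'exp',v.round(2),'obs',((x.min()+.5)/K-.5+box[0]).round(2),((x.max()+.5)/K-.5+box[0]).round(2) ,(x.mean()/K-.44+box[0]).round(2))
E
```

```text
axis 0 [220.4 262.2]
axis 0.06 [246.6 187.4]
axis 0.066 [249.4 179.5]
axis 0.1 [265.5 133.6]
axis 0.144 [287.6  70.4]
hole exp [211.9867613  287.26391685]
((array([0.46442202, 0.26947112]), np.float64(0.3893497568697645), np.float64(0.0011757937444982108)), array([0.10189192, 0.10850358, 0.1011307 , 0.10802356]))
hole top cam [0.49126601 0.27918863 0.078     ] scene [0.49236401 0.2795112  0.078     ]
[210. 140.] [130.  126.5] [273.7 183.5]
[186. 154.] [20.5 19. ] [196.5 163.2]
0.01 exp [420.78 312.18] obs 417.19 423.69 420.44
0.02 exp [421.85 309.13] obs 419.06 424.56 421.81
0.03 exp [422.93 306.03] obs 420.44 425.69 423.06
0.04 exp [424.03 302.89] obs 421.44 426.69 424.06
0.05 exp [425.15 299.71] obs 422.31 432.44 427.37
```

Emit:
{"name": "apply_moves", "arguments": {"slide": [[0.0002,0.0018,0.004],[0.0002,0.0018,0.009],[0.0002,0.0018,0.014],[0.0002,0.0018,0.018],[0.0002,0.0018,0.018],[0.0002,0.0018,0.018]], "angular": [[0,0,0],[0,0,0],[0,0,0],[0,0,0],[0,0,0],[0,0,0]]}}

```text
clock: 22.38
tool_pos: [0.4923, 0.2803, 0.1865]
tcp_rot: [[0.926, 0.378, 0.0], [0.378, -0.926, 0.0], [0.0, -0.0, -1.0]]
wrist_force: [-0.2, -0.6, -1.4]
gripper_width: 0.0248
gripper_force: 49.2
```

```bash
python3 - <<'E'
from h import *
s=avg('scene',10);t=avg('top',6);pickle.dump((s,t),open('a6.pkl','wb'))
go([.4923,.2802,.18],.388)
a=crop(s,417,318,20,10);b=crop(t,143,241,20,10)
cv2.imwrite('pics/c6.png',np.hstack([a,b]).clip(0,255).astype(np.uint8))
E
```

```text
at 23.18 [0.4923 0.2803 0.1864] yaw 0.388 w 0.0247 F [ 0.5 -0.8 -1.7]
slide [-0.0, 0.0001, 0.0064] ang [-0.0, -0.0, 0.0]
```

View pics/c6.png

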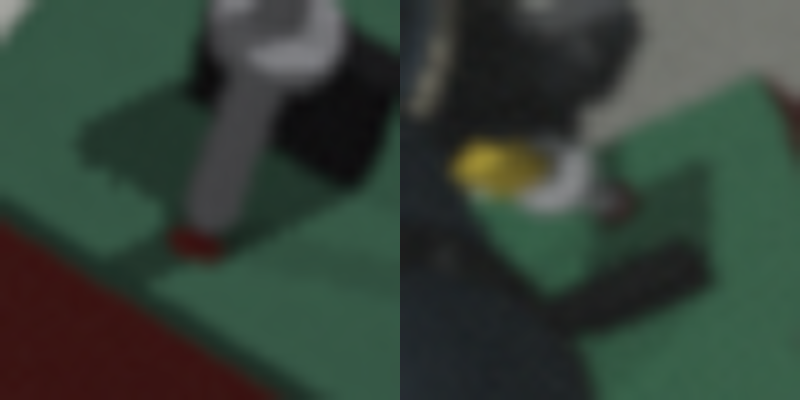

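The rod tip is about 4 mm above the plate. The red well shows just in front of it, at (195,245) in the left crop, so the rod is slightly right of the hole centre. I'll measure the hole directly in the unobstructed frames.

```bash
python3 - <<'E'
from h import *
s4=pickle.load(open('a4.pkl','rb'));s5,t5=pickle.load(open('a5.pkl','rb'))
for n,c,box in(('s4',s4,(405,308,428,332)),('s5',s5,(405,308,428,332)),('t5',t5,(138,236,152,248))):
    u=up(c['frame'],box);m=(u[...,0]>u[...,1]*1.0).astype(np.uint8)
    k,l,st,ce=cv2.connectedComponentsWithStats(m)
    e=proj(c,np.array([.4923,.2802,.078]));print(n,'expected hole',e.round(2))
    for i in range(1,k):
        if 200<st[i,4]<6000:
            a=dn(st[i,:2],box);b=a+st[i,2:4]/K;print('  bb',a.round(2),b.round(2),'cen',dn(ce[i],box).round(2))
    p=[proj(c,np.array([.4923+.007*np.cos(x),.2802+.007*np.sin(x),.078])) for x in np.linspace(0,6.28,60)];print('  rim',np.min(p,0).round(2),np.max(p,0).round(2))
    p=[proj(c,np.array([.4923+.007*np.cos(x),.2802+.007*np.sin(x),.07])) for x in np.linspace(0,6.28,60)];print('  low rim',np.min(p,0).round(2),np.max(p,0).round(2))
E
```

```text
s4 expected hole [416.62 321.12]
  bb [418.56 307.56] [427.56 313.19] cen [424.44 309.33]
  bb [413.69 319.94] [419.06 323.81] cen [416.27 321.79]
  bb [404.56 324.56] [415.44 331.56] cen [408.35 329.06]
  rim [413.05 318.16] [420.2  324.11]
  low rim [412.27 320.47] [419.38 326.41]
s5 expected hole [416.62 321.12]
  bb [424.19 307.56] [427.56 311.81] cen [426.16 309.74]
  bb [419.19 312.06] [421.19 314.81] cen [420.15 313.33]
  bb [413.69 319.94] [419.06 323.81] cen [416.28 321.8 ]
  bb [404.56 324.44] [415.44 331.56] cen [408.35 329.06]
  rim [413.05 318.16] [420.2  324.11]
  low rim [412.27 320.47] [419.38 326.41]
t5 expected hole [143.79 240.8 ]
  bb [141.81 239.44] [145.81 242.56] cen [143.93 240.85]
  rim [141.48 238.51] [146.11 243.1 ]
  low rim [142.2  238.89] [146.81 243.45]
```

The measured hole matches the expected one to about 0.3 px in both views, so I'll descend as aimed.

Emit:
{"name": "apply_moves", "arguments": {"slide": [[0,0,0.0015],[0,0,0.003],[0,0,0.0045],[0,0,0.006],[0,0,0.0075],[0,0,0.009],[0,0,0.009]], "angular": [[0,0,0],[0,0,0],[0,0,0],[0,0,0],[0,0,0],[0,0,0],[0,0,0]]}}

```text
clock: 24.05
tool_pos: [0.4922, 0.2802, 0.1773]
tcp_rot: [[0.926, 0.378, -0.0], [0.378, -0.926, -0.0], [-0.0, 0.0, -1.0]]
wrist_force: [0.2, 0.2, -1.8]
gripper_width: 0.0247
gripper_force: 49.2
```

Emit:
{"name": "apply_moves", "arguments": {"slide": [[0,0,0.003],[0,0,0.006],[0,0,0.009],[0,0,0.012],[0,0,0.015],[0,0,0.018],[0,0,0.021],[0,0,0.024],[0,0,0.024]], "angular": [[0,0,0],[0,0,0],[0,0,0],[0,0,0],[0,0,0],[0,0,0],[0,0,0],[0,0,0],[0,0,0]]}}

```text
clock: 25.18
tool_pos: [0.4921, 0.2802, 0.1532]
tcp_rot: [[0.926, 0.378, -0.0], [0.378, -0.926, -0.0], [-0.0, 0.0, -1.0]]
wrist_force: [0.7, 0.2, -1.3]
gripper_width: 0.0249
gripper_force: 49.2
```

Emit:
{"name": "apply_moves", "arguments": {"slide": [[0,0,0.004],[0,0,0.008],[0,0,0.012],[0,0,0.016],[0,0,0.02],[0,0,0.023],[0,0,0.025],[0,0,0.027],[0,0,0.028],[0,0,0.028]], "angular": [[0,0,0],[0,0,0],[0,0,0],[0,0,0],[0,0,0],[0,0,0],[0,0,0],[0,0,0],[0,0,0],[0,0,0]]}}

```text
clock: 26.42
tool_pos: [0.4923, 0.2802, 0.1254]
tcp_rot: [[0.926, 0.378, -0.0], [0.378, -0.926, -0.0], [-0.0, 0.0, -1.0]]
wrist_force: [-0.0, -0.1, -1.4]
gripper_width: 0.0248
gripper_force: 49.2
```

Emit:
{"name": "apply_moves", "arguments": {"slide": [[0,0,0.0005],[0,0,0.001],[0,0,0.0015],[0,0,0.002],[0,0,0.0025],[0,0,0.0025]], "angular": [[0,0,0],[0,0,0],[0,0,0],[0,0,0],[0,0,0],[0,0,0]]}}

```text
clock: 27.18
tool_pos: [0.4923, 0.2802, 0.1229]
tcp_rot: [[0.926, 0.378, -0.0], [0.378, -0.926, -0.0], [-0.0, -0.0, -1.0]]
wrist_force: [0.2, 0.4, -2.4]
gripper_width: 0.0246
gripper_force: 49.2
```

Emit:
{"name": "apply_moves", "arguments": {"slide": [[0,0,0.0003],[0,0,0.0006],[0,0,0.0008],[0,0,0.0008]], "angular": [[0,0,0],[0,0,0],[0,0,0],[0,0,0]]}}

```text
clock: 27.68
tool_pos: [0.4924, 0.2803, 0.1227]
tcp_rot: [[0.926, 0.378, 0.001], [0.378, -0.926, 0.0], [0.001, -0.0, -1.0]]
wrist_force: [-2.7, -0.5, 7.6]
gripper_width: 0.0247
gripper_force: 49.9
```

The collar is in contact at the expected height, so I'll release, rise and check.

Emit:
{"name": "apply_moves", "arguments": {"slide": [[0,0,0],[0,0,0],[0,0,0],[0,0,0],[0,0,0],[0,0,0],[0,0,0]], "angular": [[0,0,0],[0,0,0],[0,0,0],[0,0,0],[0,0,0],[0,0,0],[0,0,0]], "claw": 1}}

```text
clock: 28.55
tool_pos: [0.4923, 0.2802, 0.1221]
tcp_rot: [[0.926, 0.378, -0.0], [0.378, -0.926, 0.0], [-0.0, -0.0, -1.0]]
wrist_force: [-0.1, 0.1, -0.7]
gripper_width: 0.0853
gripper_force: 0.0
```

Emit:
{"name": "apply_moves", "arguments": {"slide": [[0,0,-0.005],[0,0,-0.02],[0,0,-0.05],[0,0,-0.1],[0,0,-0.15],[0,0,-0.15],[0,0,-0.15]], "angular": [[0,0,0],[0,0,0],[0,0,0],[0,0,0],[0,0,0],[0,0,0],[0,0,0]]}}

```text
clock: 29.42
tool_pos: [0.492, 0.2801, 0.2725]
tcp_rot: [[0.926, 0.378, 0.0], [0.378, -0.926, 0.0], [0.0, -0.0, -1.0]]
wrist_force: [-0.2, -0.3, -0.8]
gripper_width: 0.0851
gripper_force: 0.0
```

```bash
python3 - <<'E'
from h import *
s=avg('scene',3);go([.4923,.2803,.27],.388)
a=cv2.resize(crop(s,418,305,50,4),(400,400));b=cv2.resize(s['frame'][:,:,::-1].astype(np.float32),(400,300));b=cv2.copyMakeBorder(b,0,100,0,0,cv2.BORDER_CONSTANT)
cv2.imwrite('pics/c7.png',np.hstack([a.astype(np.float32),b]).clip(0,255).astype(np.uint8))
E
```

```text
at 29.57 [0.4917 0.2799 0.2711] yaw 0.388 w 0.0853 F [ 0.3 -0.5 -1. ]
slide [0.0007, -0.0002, 0.0011] ang [0.0001, 0.0007, 0.0]
```

View pics/c7.png

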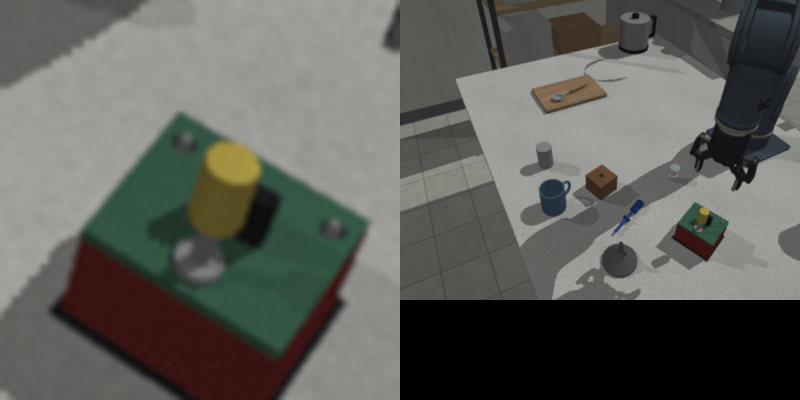

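The spindle and cover are seated and upright. However, the blue look-alike, now at about (628,217) in the small view, seems to have moved from where it stood. I'll check the stored frames to see when it happened.

```bash
python3 - <<'E'
from h import *
L=lambda f:pickle.load(open(f,'rb'))
fr={'s0':L('a0.pkl')[0],'s1':L('a1.pkl')[0],'s2':L('a2.pkl'),'s3':L('a3.pkl'),'s4':L('a4.pkl'),'s5':L('a5.pkl')[0],'s6':L('a6.pkl')[0],'t0':L('a0.pkl')[1],'t1':L('a1.pkl')[1],'t5':L('a5.pkl')[1],'t6':L('a6.pkl')[1]}
fr['s7'],fr['t7']=avg('scene',4),avg('top',4);pickle.dump((fr['s7'],fr['t7']),open('a7.pkl','wb'))
for n,c in fr.items():
    f=c['frame'];m=((f[...,2]>1.9*f[...,0])&(f[...,2]>1.5*f[...,1])&(f[...,2]>40)).astype(np.uint8)
    k,l,st,ce=cv2.connectedComponentsWithStats(m)
    print(n,[(st[i].tolist(),ce[i].round(1).tolist()) for i in range(1,k) if st[i,4]>12])
E
```

```text
s0 [([267, 259, 12, 46, 336], [272.4, 275.3])]
s1 [([300, 280, 40, 45, 334], [323.6, 297.4])]
s2 [([300, 280, 41, 45, 331], [323.5, 297.6])]
s3 [([300, 280, 41, 45, 333], [323.5, 297.7])]
s4 [([300, 280, 40, 45, 327], [323.3, 297.9])]
s5 [([300, 280, 40, 45, 330], [323.0, 298.1])]
s6 [([300, 280, 40, 45, 328], [323.2, 298.0])]
t0 [([208, 161, 10, 13, 75], [212.8, 166.6])]
t1 [([193, 185, 20, 38, 130], [204.3, 208.2])]
t5 [([193, 185, 6, 12, 19], [195.3, 190.4]), ([204, 210, 9, 12, 61], [208.2, 215.5])]
t6 [([193, 185, 5, 10, 15], [194.7, 189.1]), ([204, 208, 9, 14, 64], [208.1, 215.3])]
s7 [([300, 280, 40, 45, 328], [323.4, 297.8])]
t7 [([193, 185, 11, 22, 40], [197.8, 195.4]), ([204, 210, 9, 12, 60], [208.1, 215.3])]
```

```bash
python3 - <<'E'
from h import *
s0,t0=pickle.load(open('a0.pkl','rb'));s7,t7=pickle.load(open('a7.pkl','rb'))
print('cam pos',[-(c['view'][:3,:3].T@c['view'][:3,3]) for c in(s0,t0)])
bm=lambda f:((f[...,2]>1.7*f[...,0])&(f[...,2]>1.4*f[...,1])&(f[...,2]>35))
# row profile of the upright item in s0, column profile
m=bm(s0['frame']);m[:, :262]=0;m[:,285:]=0;m[:255]=0;m[310:]=0
for v in range(257,308,3):
    x=np.where(m[v])[0];print(v,(x.min(),x.max()) if len(x) else None,end=' ')
print()
m=bm(t0['frame']);m[:150]=0;m[190:]=0;m[:,:195]=0;m[:,230:]=0
for v in range(158,182):
    x=np.where(m[v])[0];print(v,(x.min(),x.max()) if len(x) else None,end=' ')
print()
# where do upper end & lower end lie
a=tri([ray(s0,(272.5,262)),ray(t0,(213,163.5))]);print('top tri',a)
for z in(0,.02):print('tip s0',onz(s0,(272.8,305),z),'tip t0',onz(t0,(214.5,174),z))
# lying: PCA ends in both
for n,c,b in(('s7',s7,(290,270,350,335)),('t7',t7,(185,178,222,228))):
    m=bm(c['frame']);k=np.zeros_like(m);k[b[1]:b[3],b[0]:b[2]]=1;p=np.argwhere(m&k)[:,::-1].astype(np.float32)
    vx,vy,x0,y0=cv2.fitLine(p,2,0,.01,.01).ravel();d=(p-[x0,y0])@[vx,vy];e=np.abs((p-[x0,y0])@[-vy,vx])
    E=[np.array([x0,y0])+q*np.array([vx,vy]) for q in(d.min(),d.max())]
    h,_=np.histogram(d,bins=10);w=[round(float(e[(d>=d.min()+i*np.ptp(d)/10)&(d<=d.min()+(i+1)*np.ptp(d)/10)].max()),1) for i in range(10)]
    print(n,[(q.round(1),onz(c,q,.012).round(3)) for q in E],h,w)
E
```

```text
cam pos [array([0.99037212, 0.64036165, 0.88234128]), array([ 0.25672362, -0.14000256,  1.62095298])]
257 None 260 (np.int64(268), np.int64(276)) 263 (np.int64(267), np.int64(278)) 266 (np.int64(267), np.int64(278)) 269 (np.int64(267), np.int64(278)) 272 (np.int64(267), np.int64(278)) 275 (np.int64(268), np.int64(278)) 278 (np.int64(268), np.int64(277)) 281 (np.int64(271), np.int64(273)) 284 (np.int64(269), np.int64(276)) 287 (np.int64(268), np.int64(277)) 290 (np.int64(269), np.int64(276)) 293 (np.int64(272), np.int64(273)) 296 (np.int64(272), np.int64(273)) 299 (np.int64(272), np.int64(273)) 302 (np.int64(272), np.int64(273)) 305 None 
158 None 159 None 160 None 161 (np.int64(209), np.int64(213)) 162 (np.int64(208), np.int64(214)) 163 (np.int64(208), np.int64(215)) 164 (np.int64(208), np.int64(215)) 165 (np.int64(209), np.int64(215)) 166 (np.int64(209), np.int64(215)) 167 (np.int64(210), np.int64(215)) 168 (np.int64(211), np.int64(216)) 169 (np.int64(211), np.int64(217)) 170 (np.int64(212), np.int64(217)) 171 (np.int64(213), np.int64(217)) 172 (np.int64(213), np.int64(217)) 173 (np.int64(213), np.int64(217)) 174 (np.int64(216), np.int64(217)) 175 None 176 None 177 None 178 None 179 None 180 None 181 None 
top tri [0.70496004 0.05900834 0.14136227]
tip s0 [0.70557322 0.06400556 0.        ] tip t0 [0.71340317 0.07274045 0.        ]
tip s0 [0.71202875 0.07706981 0.02      ] tip t0 [0.70776847 0.07011554 0.02      ]
s7 [(array([300.8, 323.8], dtype=float32), array([0.678, 0.143, 0.012])), (array([337.6, 281.4], dtype=float32), array([0.545, 0.081, 0.012]))] [18 20 19 25 45 21 32 56 60 51] [1.6, 1.7, 1.7, 3.1, 4.4, 1.9, 4.1, 4.8, 5.2, 4.7]
t7 [(array([192.3, 184.4], dtype=float32), array([0.679, 0.144, 0.012])), (array([211.1, 221.4], dtype=float32), array([0.554, 0.085, 0.012]))] [ 8  7  8  9 13  5  7 24 23 25] [0.8, 0.8, 0.8, 2.0, 2.4, 0.7, 1.6, 3.0, 2.8, 2.8]
```

```bash
python3 - <<'E'
from h import *
L=lambda f:pickle.load(open(f,'rb'))
for n,c in(('s t=0',L('scene0.pkl')),('s t=.1-.4',L('a0.pkl')[0]),('t t=.05',L('top0.pkl')),('t t=.4-.7',L('a0.pkl')[1])):
    f=c['frame'].astype(float);w=np.clip(f[...,2]-1.3*f[...,0],0,None)*(f[...,2]>1.6*f[...,0])*(f[...,2]>1.3*f[...,1])
    k=np.zeros_like(w);b=(255,250,290,312) if n[0]=='s' else (200,155,225,180);k[b[1]:b[3],b[0]:b[2]]=1;w*=k
    g=np.mgrid[:w.shape[0],:w.shape[1]];print(n,((g*w).sum((1,2))/w.sum()).round(2))
# other bystanders moved? difference of before/after in both views, arm-free zones
a,b=L('a0.pkl'),L('a7.pkl')
for n,i,bx in(('s',0,dict(tin=(185,190,220,245),mug=(190,245,242,305),funnel=(278,330,338,388),stopper=(370,225,398,258),spoon=(183,105,290,155))),('t',1,dict(tin=(295,135,320,165),mug=(230,120,262,165),funnel=(148,150,186,195),board=(398,178,472,278)))):
    for k,(x0,y0,x1,y1) in bx.items():
        A,B=[cv2.cvtColor(q[i]['frame'][y0:y1,x0:x1].astype(np.uint8),cv2.COLOR_RGB2GRAY).astype(np.float32) for q in(a,b)]
        print(n,k,np.round(cv2.phaseCorrelate(A,B,cv2.createHanningWindow(A.shape[::-1],5))[0],2))
E
```

```text
s t=0 [273.97 272.44]
s t=.1-.4 [273.98 272.45]
t t=.05 [166.13 212.51]
t t=.4-.7 [166.16 212.56]
s tin [0.11 0.05]
s mug [-0.03  0.06]
s funnel [ 0.09 -0.2 ]
s stopper [0.05 0.14]
s spoon [ 0.06 -0.02]
t tin [0.61 0.08]
t mug [0.03 0.57]
t funnel [0.16 0.66]
t board [ 0.8  -0.34]
```

The mill is assembled, and the tin, mug, funnel, stopper and spoon haven't moved. The blue look-alike fell over somewhere between 0.7 s and 7.8 s. The arm and cover stayed more than 10 cm from it and above its height, and the task says to leave it alone, so I won't touch it.

```bash
python3 -c "
from cell import *
print(close_job())"
```

```text
the job is handed in; nothing more can be done
None
```

The green cover sits flush on both pins, the yellow spindle's collar rests on it, and the job is handed in at about 30 s, but the blue look-alike toppled early in the run: I saw no contact with it, can't say why it fell, and left it lying there.

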